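# Count out three spacers with the lever dispenser

### The job

Stand the metal cup upright on the bench under the end of the dispenser's chute, then work the dispenser's sprung lever to count out exactly three spacers into the cup, leaving the other three in the magazine. Push the lever all the way down each time, as far as you feel it stop, but do not force it hard against the stop, and let it come right up again between strokes. Leave the cup standing under the chute and do not knock over or shove the other things.

Things in the scene. Friction and masses are not known exactly. Their poses are not given: they have to be found in the camera images.
- dispenser: Fixed hand-lever spacer dispenser, grey and bare metal. Origin: on the bench under its magazine axis; x from chute to back, y towards the lever. Tower 30 x 30 mm, z 93 to 171 with black cap. Foot: 12 mm plate, x -57 to 68, y -65 to 125 mm. Chute 32 mm wide slopes down to -x. The lip overhangs the cup: slide the cup in along the bench from -x, do not lower it there.
- chute_lip (a point): End of the chute floor, at dispenser (-68, 0, 68) mm; its underside is 65 mm above the bench, its cheeks 7 mm high. The chute rises from here at 23 degrees towards the tower.
- cup_spot (a point): Point on the bench where the cup's centre belongs, at dispenser (-85, 0, 0) mm, 17 mm in front of the chute lip. A cup standing there just about touches the front edge of the foot.
- magazine (a point): Centre of the magazine's deck, 93 mm above the bench, on which the lowest spacer rests.
- lever_pad (a point): Middle of the top face of the lever's rubber pad (22 mm along dispenser x, 30 mm along y), at dispenser (30, 122, 98) mm with the lever up. It moves down on a 100 mm arc about the pin at (30, 22, 85) mm. Push takes 1 to 2 N in the free play, 4 to 8 N while the shuttle moves (short bumps to 12), then rises steeply at the hard stop; stop at 12 to 15 N, over 30 N is forcing it.
- lever (a joint): Angle of the sprung lever, rad: 0 up (horizontal), grows as the pad goes down. After a free play that varies and cannot be seen, it drives the shuttle, which pushes out the lowest spacer just before a hard stop somewhere between 0.24 and 0.5 rad (24 to 50 mm at the pad). A stroke cut short leaves the spacer half out and can wedge the next one. Released, it springs back to 0.
- cup: Loose round aluminium cup, 50 mm tall, 54 mm outside diameter at the foot and 60 mm at the rim, 3 mm wall, 120 g, open at the top. Origin: centre of its underside, z up.
- spacer1: Plain steel disc, 22 mm diameter, 9 mm thick, 27 g, lying flat in the magazine at the start, number 1 from the bottom. Origin: centre of its underside.
- spacer2: Plain steel disc, 22 mm diameter, 9 mm thick, 27 g, lying flat in the magazine at the start, number 2 from the bottom. Origin: centre of its underside.
- spacer3: Plain steel disc, 22 mm diameter, 9 mm thick, 27 g, lying flat in the magazine at the start, number 3 from the bottom. Origin: centre of its underside.
- spacer4: Plain steel disc, 22 mm diameter, 9 mm thick, 27 g, lying flat in the magazine at the start, number 4 from the bottom. Origin: centre of its underside.
- spacer5: Plain steel disc, 22 mm diameter, 9 mm thick, 27 g, lying flat in the magazine at the start, number 5 from the bottom. Origin: centre of its underside.
- spacer6: Plain steel disc, 22 mm diameter, 9 mm thick, 27 g, lying flat in the magazine at the start, number 6 from the bottom. Origin: centre of its underside.
- paste_jar: Bystander: small white screw-top jar, 42 mm wide, 43 mm tall, loose, near the lever. Origin: centre of its underside.
- solder_reel: Bystander: small solder reel with flanges, 58 mm wide, 42 mm tall, standing on its flange, loose. Origin: centre of its underside.
- flux_flask: Bystander: small pale tapering flask, 51 mm wide, 28 mm tall, loose, near the cup. Origin: centre of its underside.

How it is judged:
By the outcome, as a careful person would: the job done as asked, in the order asked, and still so for the second after the job is handed in, with the robot touching nothing.
It also fails if it takes over 51 s, if anything falls off the work surface, if the arm or the gripper's body presses on something with over 40 N, if the wrist force passes 120 N, or if a joint passes its speed limit or range.

### The arm

A 7-joint arm with a two-finger parallel gripper is mounted at the origin on a cart in front of the work surface, level with it; the furniture and walls round the work are solid. World frame = base frame: x ahead of the robot, y to its left, z up, the work surface at z = 0. Lengths are in mm, angles in rad, forces in N, time in s.
With the tool pointing down it reaches from about 425 to 875 mm from the base axis. Payload 4.7 kg.
Tool frame: the origin (TCP) lies on the centre line of the jaws, within the pads' length; the fingertips stand 22 mm ahead of it and the grasp point (between the pads) lies 3 mm ahead of it; z points along the fingers, y is the line along which they close (so a half turn about z gives the same grasp; the last joint's range is limited). The gripper opens to 85 mm and grips with 20 to 120 N. Pads are 22 mm wide; open, the fingers measure 114 mm over their backs; the gripper's body (76 mm by 85 mm) begins 54 mm behind the grasp point. The pads swing forward as they close: fully open they stand 13 mm farther back than shut.
Start: joints at [-1.217, 0.321, -0.07, 1.45, 0.023, 1.371, -0.057], TCP at [216.67, 612.843, 253.349] pointing down, gripper open.
Joint ranges: [-2.86, 2.86], [-0.3, 2.09], [-1.38, 1.24], [0.06, 2.45], [-1.56, 4.7], [0.09, 2.05], [-2.69, 2.69]. Speed limits (rad/s): [2.57, 2.57, 3.14, 3.14, 3.14, 3.14, 3.14].

### API

Orientations are given as a unit quaternion [w, x, y, z].
In Python, from cell import state, grab_frame, finish_job gives the robot as it stands.
- The arm moves only by the tool jog_arm, never from a script. Its argument "commands" is a list that holds one entry, the list of rows, each a list of 7 numbers: the shift along the tool's x, y, z in units of 0.08 m (1.0 is 0.08 m), then the turn, a rotation vector about the tool's x, y, z in units of 2 pi rad (1.0 is 2 pi rad), then the opening, from 0 (shut) to 1 (fully open). In form: [[[dx, dy, dz, wx, wy, wz, gripper], ...]]. A call has 1 to 8 rows; each row is the pose to reach, as a shift and turn from the pose commanded when the call began, along the tool's axes at that moment, turning the shorter way round; what a row does not reach only later rows make up. A row lasts 1/12 s, in which the tool goes at most 41.7 mm and 7.16 degrees, less where a joint would pass 70% of its speed; a pose out of reach is approached as far as the arm can. A call with a number of a shift or a turn outside -1 to 1 is refused whole. A call with a gripper value outside its range is refused whole. The fingers move at their own pace and stop on an object; "newtons" is the grip in N (left out, the last holds). Time passes only in rows, so rows that repeat a pose let the fingers close. It gives the time, the measured TCP pose, the force, the opening and the grip force at its end, in the units of the state.
- state(): the state, without advancing time (a new reading comes with each control period).
- grab_frame(name): name is "scene" or "top" or "wrist"; returns a dict with "frame" (420x560x3 uint8, blue, green, red), "vfov" (degrees; the focal length in pixels is half the picture's height over the tangent of half this angle, whatever the lens; pixels are square), "cx", "cy" (the principal point, pixels), "D" ([k1, k2, p1, p2, k3] as OpenCV has them; the pictures are not rectified), "eye" and "orientation" of the camera in the world; the wrist camera has in their place "tool_from_camera" (4x4, takes a point from camera to tool coordinates, whose origin is the TCP and whose axes are the flange's). Camera axes: x right, y down, z forward; pixel columns grow to the right and rows downward; lengths in mm; the calibration is good to about 2 mm. A picture is of the moment at which its call begins: read the wrist's pose just before it. There is no depth.
- finish_job(): hands the job in; it is judged then, once.
The state is a dict: "clock": time; "joint_positions": joint angles; "joint_velocities": joint speeds; "joint_torque": joint torques, N m; "position": TCP position; "ee_rot": TCP orientation; "force": force on the tool from outside, world axes, zero at the start; "moment": the same for the moment, N m; "finger_gap": finger opening in mm; "finger_force": force on a finger pad.
Only numpy, scipy, OpenCV 4.12 (cv2) and the standard library are available. Lean on these libraries where they do the work, as an engineer would, in place of code of your own. Each camera call takes 0.05 s, during which the arm holds its last target. There are 200 camera calls.

## Working session

There is one attempt and no reset: what is moved stays moved. The work goes in short steps, Python scripts to look and compute and a tool call to move; the robot and the scene stay as the last step left them, time stands still between calls to the robot, and variables do not carry over. Pictures are saved under pics/ and viewed, at most 10 in all, crops included, and the job is handed in when it is done.

Besides the shell and the picture viewer there is one more tool, called after "Call:" as a command line: name --argument value ..., lists and objects as JSON in quotes. jog_arm: Moves the arm, as the interface text tells. Shifts and turns lie within -1 to 1; 1 stands for 0.08 m of shift or 2 pi rad of turn. Its arguments: {"type":"object","properties":{"commands":{"type":"array"},"newtons":{"type":"number"}},"required":["commands"]}

```bash
mkdir -p pics; ls; cat > h.py <<'E'
import numpy as np, cv2, json
from cell import state, grab_frame, finish_job
from scipy.spatial.transform import Rotation as R
def q2m(q): q=np.array(q,float); return R.from_quat(np.r_[q[1:],q[0]]).as_matrix()
def save(name,fn):
    s=state(); f=grab_frame(name); cv2.imwrite('pics/'+fn+'.png',f['frame'])
    d={k:(np.array(v).tolist()) for k,v in f.items() if k!='frame'}
    d['tp']=np.array(s['position']).tolist(); d['tq']=np.array(s['ee_rot']).tolist()
    json.dump(d,open('pics/'+fn+'.json','w')); return d
def cam(fn):
    d=json.load(open('pics/'+fn+'.json')); f=210/np.tan(np.radians(d['vfov'])/2)
    K=np.array([[f,0,d['cx']],[0,f,d['cy']],[0,0,1]]); D=np.array(d['D'],float)
    if 'eye' in d: E=np.array(d['eye']); o=np.array(d['orientation']); M=q2m(o) if o.size==4 else o
    else:
        T=np.array(d['tool_from_camera']); A=q2m(d['tq']); E=A@T[:3,3]+np.array(d['tp']); M=A@T[:3,:3]
    return K,D,E,M
def ray(fn,uv):
    K,D,E,M=cam(fn); p=cv2.undistortPoints(np.array([[uv]],float),K,D)[0,0]
    v=M@np.r_[p,1]; return E,v/np.linalg.norm(v)
def atz(fn,uv,z): E,v=ray(fn,uv); return E+v*(z-E[2])/v[2]
def proj(fn,P):
    K,D,E,M=cam(fn); return cv2.projectPoints((np.atleast_2d(P)-E)@M,np.zeros(3),np.zeros(3),K,D)[0][:,0]
E
python3 - <<'E'
from h import *
for n in ('scene','top'):
    d=save(n,n+'0'); print(d)
a=cv2.imread('pics/scene0.png');b=cv2.imread('pics/top0.png')
print(state())
E
```

```text
pics
{'vfov': 50.721975379848686, 'cx': 279.1915658780425, 'cy': 204.76041880695803, 'D': [-0.06298819130538544, 0.0, 0.0, 0.0, 0.0], 'eye': [-34.22788237900197, -574.3897680663052, 876.2091498523647], 'orientation': [-0.39541406110394256, 0.8638062934491021, -0.27971818520305186, 0.1387232660577255], 'tp': [216.52130506780534, 612.3534670435503, 252.21147353399232], 'tq': [-0.00011549688878311414, 0.16906851248973065, 0.9856038298487572, -0.0009567300772816225]}
{'vfov': 43.42831937347135, 'cx': 280.35207071576326, 'cy': 219.13784920880215, 'D': [-0.16729739043632041, 0.0, 0.0, 0.0, 0.0], 'eye': [317.6595536178025, 112.17309944745354, 1215.816643953333], 'orientation': [0.058238892339414566, -0.6982036557366827, 0.7108580342822809, -0.06165015516072462], 'tp': [216.55248102148167, 612.3265952850077, 252.21464936447813], 'tq': [-0.00011021691628305415, 0.1691125507180672, 0.9855962631885088, -0.000969035968575868]}
{'clock': 0.1, 'joint_positions': array([-1.21692368,  0.32176981, -0.07008549,  1.45159553,  0.0225822 ,
        1.3707923 , -0.05687694]), 'joint_velocities': array([-1.44345974e-04, -1.03929531e-03,  1.09622059e-04, -2.53909386e-03,
        8.64687771e-04, -3.54230324e-05, -3.84229711e-04]), 'joint_torque': array([-5.51684514e-05, -4.94876754e+01, -3.83838583e-01, -3.15215242e+01,
        1.30263559e-02,  7.36198359e-03, -1.53838819e-06]), 'position': array([216.51146048, 612.39294554, 252.29788877]), 'ee_rot': array([-1.12146609e-04,  1.69046079e-01,  9.85607748e-01, -8.82025267e-04]), 'force': array([ 0.48435783, -0.15961129, -0.50812021]), 'moment': array([-0.02558925,  0.01503411,  0.02081478]), 'finger_force': 0.0, 'finger_gap': 85.21100970669109}
```

View pics/scene0.png

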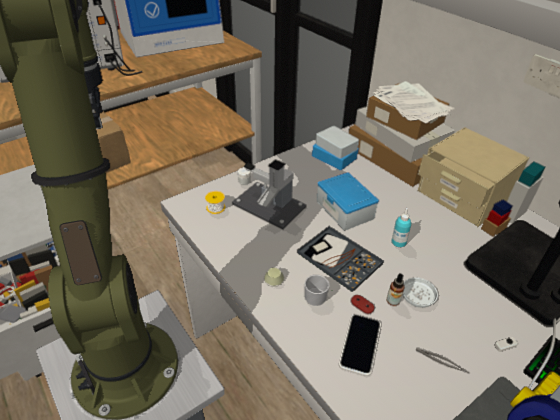

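View pics/top0.png

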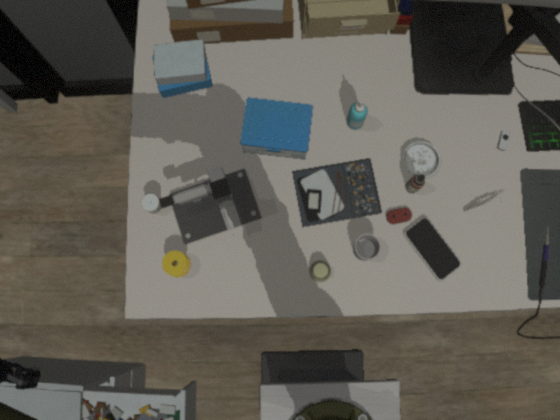

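The scene picture shows the dispenser at about (270,195), the cup upright at (317,290) and the flask at (274,275). In the top view the dispenser is at about (215,205), the cup at (367,247), the flask at (320,271), the reel at (175,263) and the jar at (151,203). Next I'll enlarge crops of these areas.

```bash
python3 - <<'E'
from h import *
b=cv2.imread('pics/top0.png'); a=cv2.imread('pics/scene0.png')
def crop(im,x,y,w,h,k): 
    c=cv2.resize(im[y:y+h,x:x+w],None,fx=k,fy=k,interpolation=cv2.INTER_CUBIC); c=cv2.convertScaleAbs(c,alpha=1.5,beta=20)
    for i in range(0,w,10): cv2.line(c,(i*k,0),(i*k,6 if i%50 else 14),(0,0,255),1)
    for i in range(0,h,10): cv2.line(c,(0,i*k),(6 if i%50 else 14,i*k),(0,0,255),1)
    return c
cv2.imwrite('pics/tcrop.png',crop(b,135,160,130,100,6))
cv2.imwrite('pics/scrop.png',crop(a,195,150,150,110,5))
for n,uv,z in [('reel',(175,263),42),('jar',(151,203),43),('cup',(367,247),50),('flask',(320,271),28)]: print(n,atz('top0',uv,z).round(1))
for n,uv,z in [('cup rim c',(317,283),50)]: print(n,atz('scene0',uv,z).round(1))
E
```

```text
reel [423.2 342.7  42. ]
jar [561.4 400.2  43. ]
cup [450.8 -87.8  50. ]
flask [401.   17.4  28. ]
cup rim c [455.7 -87.5  50. ]
```

View pics/tcrop.png

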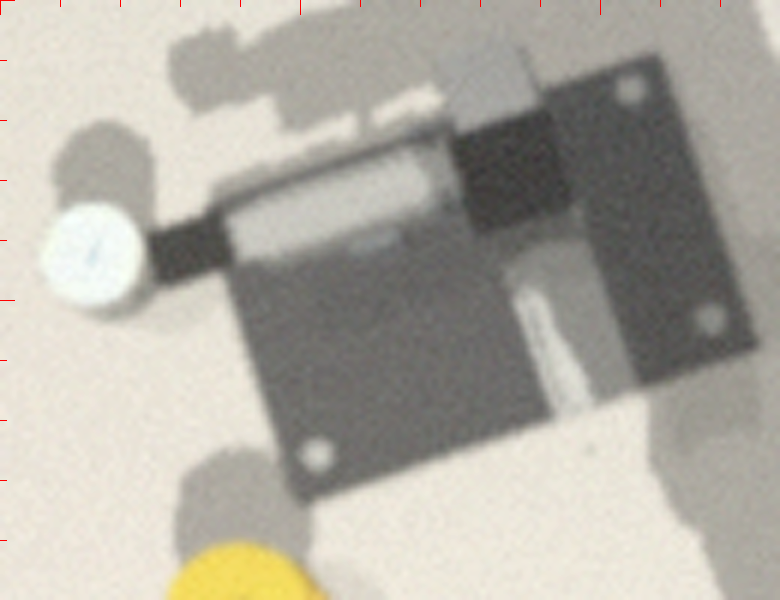

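View pics/scrop.png

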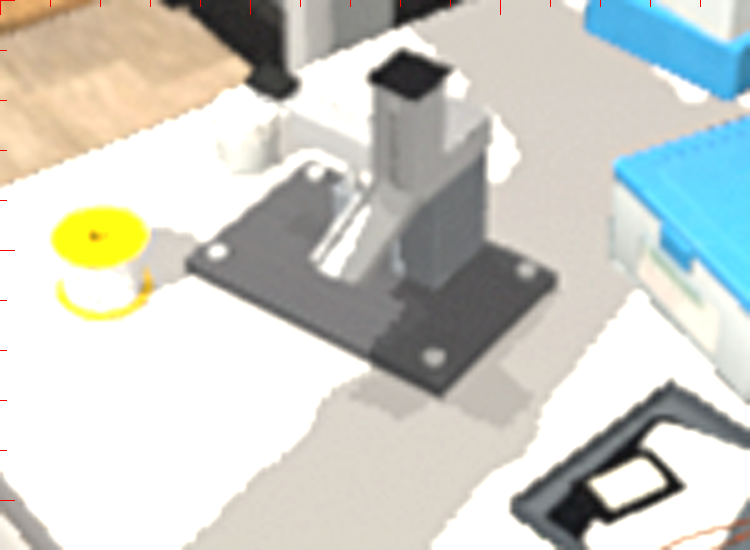

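The top crop gives foot corners at crop (660,52), (757,348) and (303,503), and cap corners at (452,143), (545,108), (575,205) and (480,235). The pad sits at (150–230, 215–285), and the jar at (92,255) is just outside the pad. In the scene crop the foot corners are at (190,265), (438,383) and (556,280), with the lever at the back left. I'll fit the dispenser pose from these points.

```bash
python3 - <<'E'
from h import *
from scipy.optimize import least_squares
t=lambda x,y:(135+x/6,160+y/6); s=lambda x,y:(195+x/5,150+y/5)
obs=[('top0',(68,-65,12),t(660,52)),('top0',(-57,-65,12),t(757,348)),('top0',(-57,125,12),t(303,503)),
('top0',(15,15,171),t(452,143)),('top0',(15,-15,171),t(545,108)),('top0',(-15,-15,171),t(575,205)),('top0',(-15,15,171),t(480,235)),
('scene0',(-57,125,12),s(190,260)),('scene0',(-57,-65,12),s(438,381)),('scene0',(68,-65,12),s(556,278))]
def W(p,q): c,n=np.cos(p[2]),np.sin(p[2]); q=np.atleast_2d(q).astype(float); return np.c_[p[0]+c*q[:,0]-n*q[:,1],p[1]+n*q[:,0]+c*q[:,1],q[:,2]]
def res(p): return np.concatenate([proj(f,W(p,q))[0]-uv for f,q,uv in obs])
r=least_squares(res,[540,290,-.3]); p=r.x; print(p,np.degrees(p[2])); print(r.fun.reshape(-1,2).round(1).tolist())
json.dump(p.tolist(),open('disp.json','w'))
for n,q in [('lip',(-68,0,68)),('spot',(-85,0,0)),('pad',(30,122,98)),('approach',(-150,0,0))]: print(n,W(p,q)[0].round(1))
for n,w in [('jar',(561,400)),('reel',(423,343)),('cup',(453,-88)),('flask',(401,17))]:
    d=np.array(w)-p[:2]; c,s_=np.cos(p[2]),np.sin(p[2]); print(n,(c*d[0]+s_*d[1]).round(1),(-s_*d[0]+c*d[1]).round(1))
# cup fit via rim circle edges
for f,c,nm in [('top0',(330,215,80,60),'cupt'),('scene0',(295,262,50,50),'cups')]:
    x,y,w,h=c; im=cv2.imread('pics/%s.png'%f); 
    cc=np.hstack([cv2.resize(cv2.imread('pics/top0.png')[225:280,305:390],None,fx=5,fy=5,interpolation=2),cv2.resize(cv2.imread('pics/scene0.png')[260:315,265:335],None,fx=5,fy=5,interpolation=2)])
cv2.imwrite('pics/cups.png',cv2.convertScaleAbs(cc,alpha=1.4))
E
```

```text
[5.62075063e+02 2.25923499e+02 3.12865044e-01] 17.92584659602331
[[0.3, -0.2], [1.0, -0.2], [-1.2, 0.3], [1.1, 0.2], [-0.5, 1.4], [-1.0, -1.2], [0.8, -1.5], [-1.8, -0.3], [-0.2, 1.4], [0.2, -0.9]]
lip [497.4 205.   68. ]
spot [481.2 199.8   0. ]
pad [553.1 351.2  98. ]
approach [419.4 179.8   0. ]
jar 52.6 166.0
reel -96.3 154.2
cup -200.4 -265.1
flask -217.6 -149.2
```

View pics/cups.png

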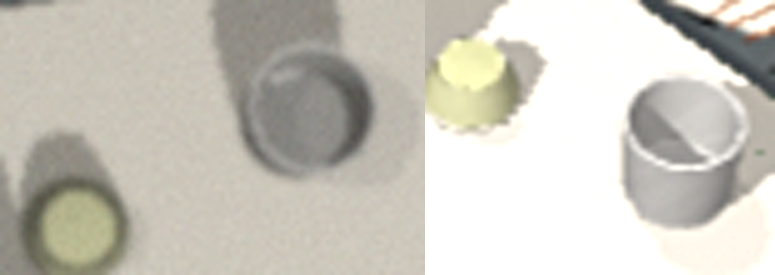

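The cup stands upright: its rim centre is at top (367,247) and scene (317,284), and the flask is clear to the left of it. The dispenser fit leaves about 1 px of residual. Next I turn the tool to the dispenser axes and start travelling.

Call:
jog_arm --commands '[[[-0.3, -0.04, 0, 0, 0, -0.02, 1], [-0.6, -0.08, 0, 0, 0, -0.04, 1], [-1, -0.14, 0, 0, 0, -0.06, 1], [-1, -0.14, 0, 0, 0, -0.08, 1], [-1, -0.14, 0, 0, 0, -0.1, 1], [-1, -0.14, 0, 0, 0, -0.1042, 1]]]'

```text
clock: 0.6
position: [289.2, 574.8, 252.7]
ee_rot: [-0.0, -0.159, 0.987, -0.0]
force: [-0.9, 0.5, -0.1]
finger_gap: 85.4
finger_force: 0.0
```

Call:
jog_arm --commands '[[[0, -0.5, 0, 0, 0, 0, 1], [0, -1, 0, 0, 0, 0, 1], [0, -1, 0, 0, 0, 0, 1]]]'

```text
clock: 0.85
position: [318.0, 491.7, 252.3]
ee_rot: [0.0, -0.152, 0.988, -0.004]
force: [1.3, -0.7, 0.3]
finger_gap: 85.4
finger_force: 0.0
```

Call:
jog_arm --commands '[[[0, -0.5, 0, 0, 0, 0, 1], [0, -1, 0, 0, 0, 0, 1], [0, -1, 0, 0, 0, 0, 1]]]'

```text
clock: 1.1
position: [342.4, 415.6, 253.0]
ee_rot: [0.0, -0.152, 0.988, -0.003]
force: [1.8, -1.2, 0.2]
finger_gap: 85.5
finger_force: 0.0
```

Call:
jog_arm --commands '[[[0, -0.5, 0, 0, 0, 0, 1], [0, -1, 0, 0, 0, 0, 1], [0, -1, 0, 0, 0, 0, 1]]]'

```text
clock: 1.35
position: [366.6, 339.6, 253.2]
ee_rot: [0.0, -0.152, 0.988, -0.002]
force: [0.4, 0.1, -0.3]
finger_gap: 85.5
finger_force: 0.0
```

```bash
cat >> h.py <<'E'
P=json.load(open('disp.json'))
def todisp(w):
    c,s=np.cos(P[2]),np.sin(P[2]); d=np.array(w[:2])-P[:2]; return np.r_[c*d[0]+s*d[1],-s*d[0]+c*d[1],w[2]]
def toworld(q):
    c,s=np.cos(P[2]),np.sin(P[2]); return np.r_[P[0]+c*q[0]-s*q[1],P[1]+s*q[0]+c*q[1],q[2]]
def st():
    s=state(); M=q2m(s['ee_rot']); xd=-np.array([np.cos(P[2]),np.sin(P[2]),0])
    print('t',round(s['clock'],2),'disp',todisp(s['position']).round(1),'w',s['position'].round(1),'yawerr',np.degrees(np.arctan2(np.cross(xd,M[:,0])[2],xd@M[:,0])).round(2),'z',M[:,2].round(3),'F',s['force'].round(1),'gap',round(s['finger_gap'],1),'ff',round(s['finger_force'],1),'j',s['joint_positions'].round(2))
E
python3 - <<'E'
from h import *
st(); save('wrist','w1')
print(proj('w1',[toworld(q) for q in [(-68,0,68),(-15,15,171),(-57,125,12),(-57,-65,12),(30,122,98),(68,125,12)]]).round())
E
```

```text
t 1.35 disp [-151.   168.4  253.2] w [366.6 339.6 253.2] yawerr -0.49 z [ 0.001 -0.004 -1.   ] F [ 0.4  0.1 -0.3] gap 85.5 ff 0.0 j [-0.82  0.    0.02  1.81  0.    1.32  1.07]
[[111. 269.]
 [ 81. 394.]
 [242. 254.]
 [ 80. 255.]
 [233. 370.]
 [246. 343.]]
```

Call:
jog_arm --commands '[[[0, -0.5, 0, 0, 0, 0, 1], [0, -1, 0, 0, 0, 0, 1], [0, -1, 0, 0, 0, 0, 1], [0, -1, 0, 0, 0, 0, 1]]]'

```text
clock: 1.73
position: [388.2, 270.2, 253.5]
ee_rot: [0.0, -0.155, 0.988, 0.0]
force: [0.6, 0.7, -0.0]
finger_gap: 85.5
finger_force: 0.0
```

```bash
python3 - <<'E'
from h import *
st(); save('wrist','w2')
im=cv2.imread('pics/w2.png')
pts=[(-68,16,75),(-68,-16,75),(-15,15,171),(-15,-15,171),(-57,125,12),(-57,-65,12),(30,122,98),(-85,0,0)]
print(proj('w2',[toworld(q) for q in pts]).round(1).tolist())
cv2.imwrite('pics/w2v.png',cv2.resize(im,(800,600),interpolation=2))
E
```

```text
t 1.73 disp [-151.8   95.6  253.5] w [388.2 270.2 253.5] yawerr -0.12 z [ 0.     0.001 -1.   ] F [ 0.6  0.7 -0. ] gap 85.5 ff 0.0 j [-0.75 -0.06  0.08  1.87  0.    1.32  1.21]
[[195.6, 272.9], [163.0, 272.8], [171.7, 395.5], [133.0, 395.0], [303.2, 254.5], [139.4, 254.5], [303.9, 370.5], [195.5, 228.2]]
```

View pics/w2v.png

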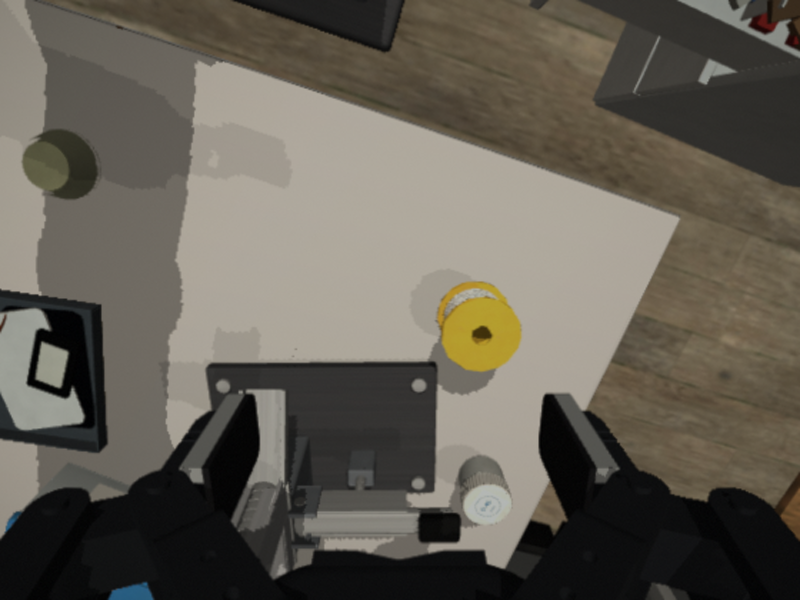

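The wrist picture shows the foot corners at (208,364) and (436,364), the lip at (245–285, 390), the pad centre at (440,528), the reel at (480,330) and the jar at (486,500). Compared with prediction, the dispenser sits about 4–5 mm further along +y, so I'll refit jointly. The cup comes next.

Call:
jog_arm --commands '[[[0, -0.5, 0, 0, 0, 0, 1], [0, -1, 0, 0, 0, 0, 1], [0, -1, 0, 0, 0, 0, 1]]]'

```text
clock: 2.03
position: [414.5, 189.9, 253.4]
ee_rot: [0.0, -0.153, 0.988, -0.002]
force: [0.4, -0.2, 0.4]
finger_gap: 85.5
finger_force: 0.0
```

Call:
jog_arm --commands '[[[0, -0.5, 0, 0, 0, 0, 1], [0, -1, 0, 0, 0, 0, 1], [0, -1, 0, 0, 0, 0, 1]]]'

```text
clock: 2.28
position: [439.3, 113.4, 253.6]
ee_rot: [0.001, -0.153, 0.988, -0.002]
force: [0.5, 0.2, -0.1]
finger_gap: 85.2
finger_force: 0.0
```

Call:
jog_arm --commands '[[[0, -0.5, 0, 0, 0, 0, 1], [0, -1, 0, 0, 0, 0, 1], [0, -1, 0, 0, 0, 0, 1]]]'

```text
clock: 2.53
position: [463.9, 37.1, 253.7]
ee_rot: [0.001, -0.153, 0.988, -0.002]
force: [-0.3, -1.0, 0.3]
finger_gap: 85.5
finger_force: 0.0
```

Call:
jog_arm --commands '[[[0.3, -0.5, 0, 0, 0, 0, 1], [0.6, -1, 0, 0, 0, 0, 1], [0.6, -1, 0, 0, 0, 0, 1], [0.6, -1, 0, 0, 0, 0, 1]]]'

```text
clock: 2.87
position: [440.9, -49.7, 253.7]
ee_rot: [0.0, -0.154, 0.988, -0.0]
force: [-1.1, 0.1, -0.4]
finger_gap: 85.4
finger_force: 0.0
```

```bash
python3 - <<'E'
from h import *
st(); save('wrist','w3')
im=cv2.imread('pics/w3.png')
s=state(); print('below tcp',proj('w3',[[*s['position'][:2],50]]),'cup pred',proj('w3',[[453,-88,50],[453,-88,0]]))
g=cv2.resize(im,(800,600),interpolation=2); cv2.imwrite('pics/w3v.png',g)
E
```

```text
t 2.87 disp [-200.1 -224.9  253.7] w [440.9 -49.7 253.7] yawerr -0.17 z [ 0.001  0.    -1.   ] F [-1.1  0.1 -0.4] gap 85.4 ff 0.0 j [-0.45 -0.16  0.46  1.95  0.07  1.34  1.87]
below tcp [[279.62850173 183.70974761]] cup pred [[235.64554227 182.41556839]
 [241.13168114 171.35704914]]
```

View pics/w3v.png

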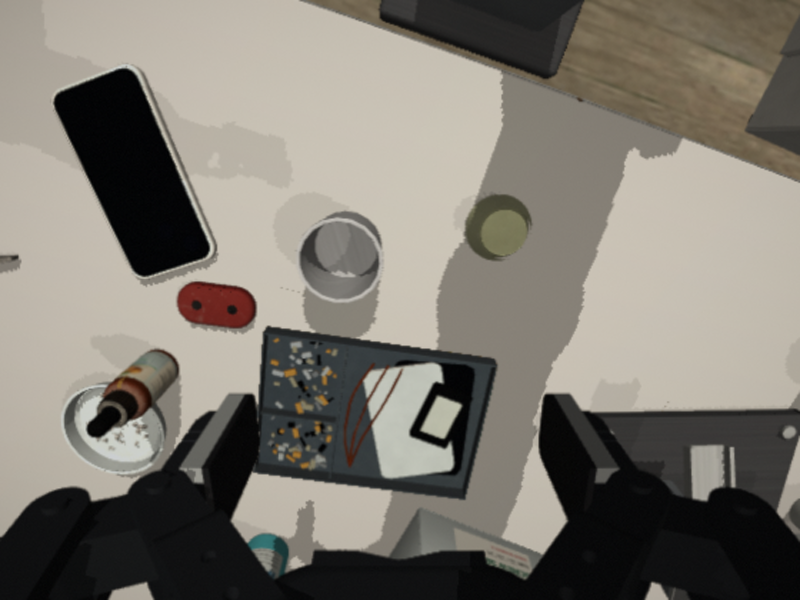

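The cup rim centre is at (340.5,260). The flask at (498,228) and the red part at (216,305) are clear of the jaws. I'll compute the cup position and refit the dispenser with the wrist data.

```bash
python3 - <<'E'
from h import *
from scipy.optimize import least_squares
k=560/800
cw=atz('w3',(340.5*k,260*k),50); print('cup wrist',cw,'top',atz('top0',(367.4,246.6),50),'scene',atz('scene0',(317.4,284.4),50))
t=lambda x,y:(135+x/6,160+y/6); s=lambda x,y:(195+x/5,150+y/5); w=lambda x,y:(x*k,y*k)
obs=[('top0',(68,-65,12),t(660,52)),('top0',(-57,-65,12),t(757,348)),('top0',(-57,125,12),t(303,503)),
('top0',(15,15,171),t(452,143)),('top0',(15,-15,171),t(545,108)),('top0',(-15,-15,171),t(575,205)),('top0',(-15,15,171),t(480,235)),
('scene0',(-57,125,12),s(190,260)),('scene0',(-57,-65,12),s(438,381)),('scene0',(68,-65,12),s(556,278)),
('w2',(-57,-65,12),w(208,364)),('w2',(-57,125,12),w(436,364)),('w2',(30,122,98),w(440,528)),('w2',(68,125,12),w(436,490)) ][:-1]
def W(p,q): c,n=np.cos(p[2]),np.sin(p[2]); q=np.array(q,float); return np.r_[p[0]+c*q[0]-n*q[1],p[1]+n*q[0]+c*q[1],q[2]]
cams=['top0','scene0','w2']
def res(v):
    o=v[3:].reshape(3,3)
    return np.concatenate([proj(f,W(v,q)+o[cams.index(f)])[0]-uv for f,q,uv in obs]+[v[3:]/2])
# rail: cup constraint too
r=least_squares(res,np.r_[P,np.zeros(9)]); print(r.x.round(3)); print(r.fun[:-9].reshape(-1,2).round(1).tolist())
# wrist only
ws=[o for o in obs if o[0]=='w2']
r2=least_squares(lambda v:np.concatenate([proj(f,W(v,q))[0]-uv for f,q,uv in ws]),P); print('wrist only',r2.x,r2.fun.round(1))
json.dump(r.x[:3].tolist(),open('disp.json','w')) 
E
```

```text
cup wrist [451.80867902 -85.62752664  50.        ] top [451.70414034 -88.75103486  50.        ] scene [453.67368875 -91.29666482  50.        ]
[ 5.62707e+02  2.27898e+02  3.14000e-01 -7.82000e-01 -1.51300e+00
 -4.73000e-01  1.05600e+00 -9.26000e-01 -6.35000e-01 -2.74000e-01
  2.43900e+00 -2.75200e+00]
[[0.1, -0.1], [0.8, -0.1], [-1.3, 0.4], [0.9, 0.4], [-0.7, 1.5], [-1.2, -1.1], [0.6, -1.4], [-1.5, -0.5], [0.1, 1.1], [0.4, -1.1], [-1.7, 0.0], [1.3, -0.1], [-0.3, 0.1]]
wrist only [5.60869884e+02 2.30328973e+02 3.15973231e-01] [-2.4  0.   1.8 -0.4  0.5  0.8]
```

Call:
jog_arm --commands '[[[0.01, -0.48, 0.1, 0, 0, 0, 0.9], [0.01, -0.48, 0.5, 0, 0, 0, 0.9], [0.01, -0.48, 1, 0, 0, 0, 0.9], [0.01, -0.48, 1, 0, 0, 0, 0.9]]]'

```text
clock: 3.25
position: [448.3, -81.6, 167.1]
ee_rot: [-0.006, -0.158, 0.987, 0.001]
force: [-2.4, 0.3, -0.2]
finger_gap: 76.8
finger_force: 0.0
```

Call:
jog_arm --commands '[[[0, 0, 0.4, 0, 0, 0, 0.9], [0, 0, 0.7, 0, 0, 0, 0.9], [0, 0, 0.7, 0, 0, 0, 0.9], [0, 0, 0.7, 0, 0, 0, 0.9]]]'

```text
clock: 3.58
position: [452.4, -82.8, 117.8]
ee_rot: [-0.001, -0.158, 0.987, 0.0]
force: [0.6, 0.1, 0.9]
finger_gap: 77.1
finger_force: 0.0
```

```bash
python3 - <<'E'
from h import *
st(); save('wrist','w4'); print(cam('w4')[2], np.array(json.load(open('pics/w4.json'))['tool_from_camera']).round(2).tolist())
s=state(); print('below tcp',proj('w4',[[*s['position'][:2],50]]),'cup pred',proj('w4',[[452,-86.5,50]]))
im=cv2.imread('pics/w4.png')
cv2.imwrite('pics/w4v.png',im)
E
```

```text
t 3.58 disp [-200.7 -261.5  117.8] w [452.4 -82.8 117.8] yawerr 0.22 z [-0.002 -0.    -1.   ] F [0.6 0.1 0.9] gap 77.1 ff 0.0 j [-0.41  0.03  0.54  2.08 -0.02  1.04  2.03]
[ 374.96867653 -106.11166143  237.90821416] [[0.0, -0.95, -0.32, 81.05], [1.0, 0.0, -0.0, 2.07], [0.0, -0.32, 0.95, -120.02], [0.0, 0.0, 0.0, 1.0]]
below tcp [[274.6603259  240.26172343]] cup pred [[270.14707527 236.56496655]]
```

View pics/w4v.png

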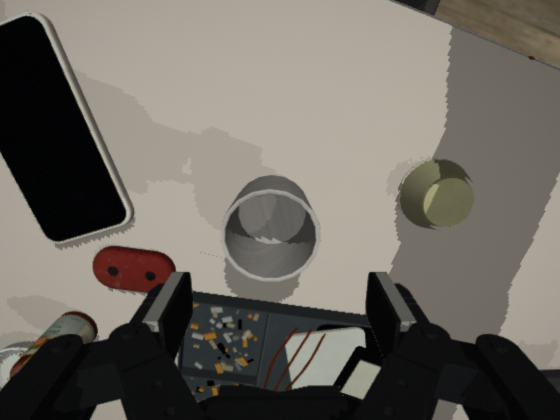

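The cup rim centre is at (271,236), and the finger midline is about column 279. The cup therefore sits about 4–5 mm to tool −y and 2 mm to +x. I'll correct for that, descend and grip.

Call:
jog_arm --commands '[[[0.03, -0.055, 0.2, 0, 0, 0, 0.9], [0.03, -0.055, 0.55, 0, 0, 0, 0.9], [0.03, -0.055, 0.91, 0, 0, 0, 0.9], [0.03, -0.055, 0.91, 0, 0, 0, 0.9], [0.03, -0.055, 0.91, 0, 0, 0, 0.9]]]'

```text
clock: 4.05
position: [451.7, -89.0, 45.5]
ee_rot: [-0.0, -0.157, 0.988, 0.0]
force: [0.9, -0.7, 0.8]
finger_gap: 76.8
finger_force: 0.0
```

Call:
jog_arm --commands '[[[0, 0, 0, 0, 0, 0, 0.6], [0, 0, 0, 0, 0, 0, 0.6], [0, 0, 0, 0, 0, 0, 0.6], [0, 0, 0, 0, 0, 0, 0.6], [0, 0, 0, 0, 0, 0, 0.6]]]' --newtons 25

```text
clock: 4.47
position: [453.4, -89.2, 47.4]
ee_rot: [0.002, -0.157, 0.988, 0.0]
force: [-2.1, 0.5, 4.2]
finger_gap: 59.1
finger_force: 25.8
```

```bash
python3 -c "
from h import *
st()"
```

```text
t 4.47 disp [-201.8 -268.    47.4] w [453.4 -89.2  47.4] yawerr 0.1 z [ 0.005  0.001 -1.   ] F [-2.1  0.5  4.2] gap 59.1 ff 25.8 j [-0.38  0.15  0.55  2.14 -0.1   0.87  2.12]
```

Call:
jog_arm --commands '[[[0, 0, -0.25, 0, 0, 0, 0.6], [0, 0, -0.5, 0, 0, 0, 0.6], [0, 0, -0.75, 0, 0, 0, 0.6], [0, 0, -0.75, 0, 0, 0, 0.6]]]'

```text
clock: 4.8
position: [455.0, -89.8, 109.9]
ee_rot: [0.005, -0.157, 0.988, -0.0]
force: [1.5, -0.5, -0.8]
finger_gap: 59.2
finger_force: 27.8
```

Call:
jog_arm --commands '[[[-0.15, 0.3, 0, 0, 0, 0, 0.6], [-0.3, 0.6, 0, 0, 0, 0, 0.6], [-0.3, 0.85, 0, 0, 0, 0, 0.6]]]'

```text
clock: 5.05
position: [455.1, -15.1, 106.0]
ee_rot: [0.002, -0.157, 0.988, 0.0]
force: [0.6, 0.3, -2.3]
finger_gap: 59.3
finger_force: 27.8
```

Call:
jog_arm --commands '[[[-0.15, 0.3, 0, 0, 0, 0, 0.6], [-0.3, 0.6, 0, 0, 0, 0, 0.6], [-0.3, 0.85, 0, 0, 0, 0, 0.6]]]'

```text
clock: 5.3
position: [456.5, 57.5, 105.8]
ee_rot: [0.002, -0.158, 0.988, 0.0]
force: [0.5, -0.1, -1.5]
finger_gap: 59.0
finger_force: 27.8
```

Call:
jog_arm --commands '[[[0, 0.3, 0, 0, 0, 0, 0.6], [-0.05, 0.6, 0, 0, 0, 0, 0.6], [-0.05, 0.85, 0, 0, 0, 0, 0.6]]]'

```text
clock: 5.55
position: [437.6, 122.7, 105.4]
ee_rot: [0.001, -0.157, 0.988, 0.001]
force: [-0.5, 0.5, -1.4]
finger_gap: 59.0
finger_force: 27.8
```

Call:
jog_arm --commands '[[[0, 0.3, 0, 0, 0, 0, 0.6], [0, 0.6, 0, 0, 0, 0, 0.6], [0, 0.8, 0, 0, 0, 0, 0.6], [0, 0.8, 0, 0, 0, 0, 0.6], [0, 0.8, 0, 0, 0, 0, 0.6], [0, 0.8, 0, 0, 0, 0, 0.6]]]'

```text
clock: 6.05
position: [418.1, 180.8, 104.9]
ee_rot: [0.0, -0.157, 0.988, -0.0]
force: [0.3, 0.6, -1.4]
finger_gap: 59.0
finger_force: 27.8
```

```bash
python3 -c "
from h import *
st()"
```

```text
t 6.05 disp [-152.1   -0.2  104.9] w [418.1 180.8 104.9] yawerr 0.04 z [ 0.001  0.    -1.   ] F [ 0.3  0.6 -1.4] gap 59.0 ff 27.8 j [-0.73  0.04  0.27  2.1  -0.01  1.01  1.43]
```

Call:
jog_arm --commands '[[[0, 0, 0.3, 0, 0, 0, 0.6], [0, 0, 0.6, 0, 0, 0, 0.6], [0, 0, 0.69, 0, 0, 0, 0.6], [0, 0, 0.69, 0, 0, 0, 0.6], [0, 0, 0.69, 0, 0, 0, 0.6]]]'

```text
clock: 6.47
position: [418.1, 180.6, 49.5]
ee_rot: [-0.0, -0.156, 0.988, -0.0]
force: [-0.1, -0.2, -1.8]
finger_gap: 59.2
finger_force: 28.1
```

Call:
jog_arm --commands '[[[-0.2, 0, 0, 0, 0, 0, 0.6], [-0.4, 0, 0, 0, 0, 0, 0.6], [-0.55, 0, 0, 0, 0, 0, 0.6], [-0.55, 0, 0, 0, 0, 0, 0.6], [-0.55, 0, 0, 0, 0, 0, 0.6]]]'

```text
clock: 6.88
position: [460.1, 194.9, 50.0]
ee_rot: [0.0, -0.156, 0.988, 0.0]
force: [0.4, -0.1, -1.5]
finger_gap: 59.6
finger_force: 28.1
```

```bash
python3 - <<'E'
from h import *
st(); save('wrist','w5'); save('scene','s5'); save('top','t5')
im=cv2.imread('pics/w5.png'); a=cv2.imread('pics/s5.png')[150:260,180:330]
g=np.zeros((600,800,3),np.uint8); g[:420,:560]=im; c=cv2.resize(a,(450,330),interpolation=2); 
g[270:600,350:800]=c
cv2.imwrite('pics/v5.png',g)
s=state()['position']; print(proj('w5',[toworld(q) for q in [(-68,-16,75),(-68,16,75),(-57,-65,12),(-57,125,12)]]).round(), proj('w5',[[s[0],s[1],50]]))
E
```

```text
t 6.88 disp [-107.8    0.2   50. ] w [460.1 194.9  50. ] yawerr 0.03 z [ 0.001  0.    -1.   ] F [ 0.4 -0.1 -1.5] gap 59.6 ff 28.1 j [-0.71  0.21  0.28  2.04 -0.07  0.9   1.49]
[[231. 433.]
 [316. 434.]
 [159. 343.]
 [497. 342.]] [[274.94331381 302.50169792]]
```

View pics/v5.png

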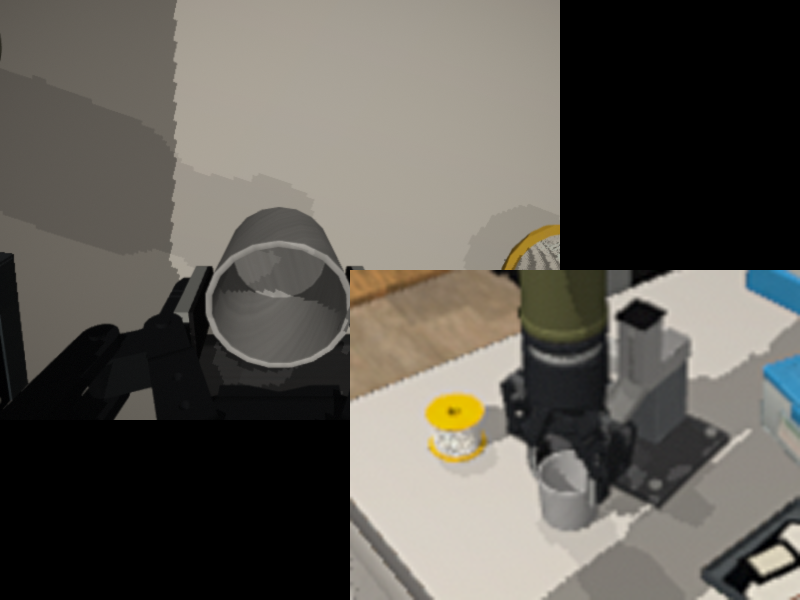

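The cup is held upright; its rim centre at (278,303) lies on the jaw midline, and the mouth is clear of the chute. I'll slide it in the last 22 mm.

Call:
jog_arm --commands '[[[-0.1, 0, 0, 0, 0, 0, 0.6], [-0.18, 0, 0, 0, 0, 0, 0.6], [-0.22, 0, 0, 0, 0, 0, 0.6], [-0.25, 0, 0, 0, 0, 0, 0.6], [-0.25, 0, 0, 0, 0, 0, 0.6], [-0.25, 0, 0, 0, 0, 0, 0.6]]]'

```text
clock: 7.53
position: [478.4, 201.3, 49.2]
ee_rot: [-0.0, -0.157, 0.988, -0.0]
force: [-0.2, 0.2, -1.3]
finger_gap: 59.1
finger_force: 28.1
```

```bash
python3 -c "
from h import *
st()"
```

```text
t 7.53 disp [-88.4   0.7  49.2] w [478.4 201.3  49.2] yawerr 0.08 z [-0. -0. -1.] F [-0.2  0.2 -1.3] gap 59.1 ff 28.1 j [-0.7   0.25  0.28  2.   -0.09  0.91  1.51]
```

Call:
jog_arm --commands '[[[-0.02, 0, 0.01, 0, 0, 0, 0.6], [-0.03, 0, 0.025, 0, 0, 0, 0.6], [-0.03, 0, 0.035, 0, 0, 0, 0.6], [-0.03, 0, 0.035, 0, 0, 0, 0.6]]]'

```text
clock: 7.87
position: [480.9, 202.2, 47.1]
ee_rot: [0.0, -0.157, 0.988, 0.0]
force: [-2.0, -0.9, 3.6]
finger_gap: 58.9
finger_force: 28.4
```

```bash
python3 -c "
from h import *
st()"
```

```text
t 7.87 disp [-85.7   0.7  47.1] w [480.9 202.2  47.1] yawerr 0.08 z [ 0.  0. -1.] F [-2.  -0.9  3.6] gap 58.9 ff 28.4 j [-0.7   0.26  0.28  1.99 -0.09  0.9   1.51]
```

Call:
jog_arm --commands '[[[0, 0, 0, 0, 0, 0, 0.75], [0, 0, 0, 0, 0, 0, 0.95], [0, 0, 0, 0, 0, 0, 0.95], [0, 0, 0, 0, 0, 0, 0.95]]]'

```text
clock: 8.2
position: [480.8, 202.1, 46.5]
ee_rot: [0.0, -0.157, 0.988, 0.0]
force: [0.3, -0.2, -0.1]
finger_gap: 81.0
finger_force: 0.0
```

Call:
jog_arm --commands '[[[0, 0, -0.15, 0, 0, 0, 0.95], [0, 0, -0.4, 0, 0, 0, 0.95], [0, 0, -0.7, 0, 0, 0, 0.95], [0, 0, -1, 0, 0, 0, 0.95]]]'

```text
clock: 8.53
position: [480.6, 201.8, 128.0]
ee_rot: [-0.0, -0.157, 0.988, -0.0]
force: [-0.9, -0.2, -0.0]
finger_gap: 81.1
finger_force: 0.0
```

Call:
jog_arm --commands '[[[0, 0, -0.5, 0, 0, 0, 0.95], [0, 0, -1, 0, 0, 0, 0.95], [0, 0, -1, 0, 0, 0, 0.95]]]'

```text
clock: 8.78
position: [485.0, 203.7, 215.9]
ee_rot: [0.007, -0.157, 0.988, 0.003]
force: [1.3, -0.5, 0.1]
finger_gap: 80.8
finger_force: 0.0
```

```bash
python3 - <<'E'
from h import *
st(); save('wrist','w6'); save('scene','s6'); save('top','t6')
E
```

```text
t 8.78 disp [-81.4   1.  215.9] w [485.  203.7 215.9] yawerr 0.05 z [ 0.013  0.008 -1.   ] F [ 1.3 -0.5  0.1] gap 80.8 ff 0.0 j [-0.73  0.07  0.29  1.83 -0.02  1.23  1.46]
```

Call:
jog_arm --commands '[[[0, 0.4, -0.05, 0, 0, 0, 0], [0, 0.8, -0.05, 0, 0, 0, 0], [0, 0.8, -0.05, 0, 0, 0, 0]]]'

```text
clock: 9.18
position: [457.0, 269.3, 209.0]
ee_rot: [-0.002, -0.161, 0.987, 0.001]
force: [-0.6, 1.3, -0.3]
finger_gap: 46.4
finger_force: 0.0
```

Call:
jog_arm --commands '[[[-0.2, 0.4, 0, 0, 0, 0, 0], [-0.5, 0.75, 0, 0, 0, 0, 0], [-0.8, 0.75, 0, 0, 0, 0, 0], [-0.8, 0.75, 0, 0, 0, 0, 0], [-0.8, 0.75, 0, 0, 0, 0, 0], [-0.8, 0.75, 0, 0, 0, 0, 0]]]'

```text
clock: 9.68
position: [502.4, 338.5, 208.9]
ee_rot: [-0.001, -0.156, 0.988, -0.001]
force: [0.0, -0.4, -0.3]
finger_gap: -0.1
finger_force: 0.0
```

```bash
python3 - <<'E'
from h import *
st(); save('wrist','w7'); save('scene','s7'); save('top','t7')
a=cv2.resize(cv2.imread('pics/w6.png'),(400,300)); b=cv2.resize(cv2.imread('pics/w7.png'),(400,300))
def c(f,x,y,w,h): return cv2.convertScaleAbs(cv2.resize(cv2.imread('pics/%s.png'%f)[y:y+h,x:x+w],(400,300),interpolation=2),alpha=1.3)
g=np.vstack([np.hstack([a,b]),np.hstack([c('s7',205,155,100,75),c('t6',150,165,120,90)])]); cv2.imwrite('pics/v7.png',g)
print(proj('w6',[toworld(q) for q in [(-68,-16,75),(-68,16,75),(-85,0,50)]]).round(), proj('w7',[toworld(q) for q in [(30,122,98),(41,137,98),(19,107,98)]]).round())
E
```

```text
t 9.68 disp [-23.2 123.8 208.9] w [502.4 338.5 208.9] yawerr 0.03 z [-0.003 -0.002 -1.   ] F [ 0.  -0.4 -0.3] gap -0.1 ff 0.0 j [-0.82  0.25  0.21  1.63 -0.06  1.27  1.29]
[[255. 216.]
 [295. 216.]
 [275. 187.]] [[274. 281.]
 [294. 294.]
 [254. 268.]]
```

View pics/v7.png

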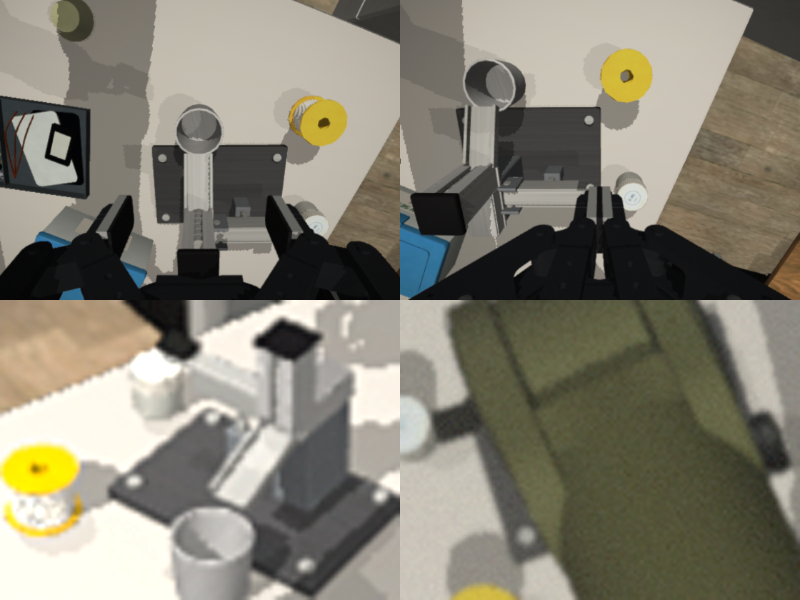

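In view w6 the cup rim centre and the chute lip share the same column (199), so the cup is centred with the lip just over its rim. Jar, reel and flask have not moved. The closed fingertips at (598,190) are in line with the lever pad. Next I move over the pad and feel downwards.

Call:
jog_arm --commands '[[[-0.35, 0, 0, 0, 0, 0, 0], [-0.665, 0, 0.2, 0, 0, 0, 0], [-0.665, 0, 0.6, 0, 0, 0, 0], [-0.665, 0, 0.9, 0, 0, 0, 0], [-0.665, 0, 0.9, 0, 0, 0, 0], [-0.665, 0, 0.9, 0, 0, 0, 0]]]'

```text
clock: 10.33
position: [552.6, 355.4, 137.6]
ee_rot: [-0.001, -0.157, 0.988, -0.001]
force: [-0.7, 0.9, -0.3]
finger_gap: 0.5
finger_force: 0.0
```

```bash
python3 -c "
from h import *
st()"
```

```text
t 10.33 disp [ 29.7 124.4 137.6] w [552.6 355.4 137.6] yawerr 0.07 z [-0.003 -0.002 -1.   ] F [-0.7  0.9 -0.3] gap 0.5 ff 0.0 j [-0.78  0.41  0.22  1.58 -0.09  1.17  1.34]
```

Call:
jog_arm --commands '[[[0, 0, 0.05, 0, 0, 0, 0], [0, 0, 0.1, 0, 0, 0, 0], [0, 0, 0.15, 0, 0, 0, 0], [0, 0, 0.2, 0, 0, 0, 0], [0, 0, 0.2, 0, 0, 0, 0]]]'

```text
clock: 10.75
position: [553.4, 356.2, 122.2]
ee_rot: [-0.0, -0.157, 0.988, -0.0]
force: [0.1, 0.2, 0.4]
finger_gap: 0.4
finger_force: 0.0
```

```bash
python3 -c "
from h import *
st()"
```

```text
t 10.75 disp [ 30.7 124.9 122.2] w [553.4 356.2 122.2] yawerr 0.08 z [-0. -0. -1.] F [0.1 0.2 0.4] gap 0.4 ff 0.0 j [-0.78  0.43  0.22  1.59 -0.1   1.14  1.34]
```

Call:
jog_arm --commands '[[[0, 0, 0.06, 0, 0, 0, 0], [0, 0, 0.12, 0, 0, 0, 0], [0, 0, 0.18, 0, 0, 0, 0], [0, 0, 0.24, 0, 0, 0, 0], [0, 0, 0.28, 0, 0, 0, 0]]]'

```text
clock: 11.17
position: [553.8, 356.7, 99.6]
ee_rot: [0.0, -0.157, 0.988, 0.0]
force: [0.3, 1.6, 1.2]
finger_gap: 0.1
finger_force: 1.0
```

Call:
jog_arm --commands '[[[0, 0, 0.03, 0, 0, 0, 0], [0, 0, 0.03, 0, 0, 0, 0]]]'

```text
clock: 11.33
position: [553.7, 356.2, 97.1]
ee_rot: [-0.0, -0.157, 0.988, -0.0]
force: [0.0, 2.0, 1.3]
finger_gap: 0.0
finger_force: 1.0
```

Call:
jog_arm --commands '[[[0, 0, 0.03, 0, 0, 0, 0], [0, 0, 0.03, 0, 0, 0, 0]]]'

```text
clock: 11.5
position: [553.8, 356.0, 95.0]
ee_rot: [-0.0, -0.157, 0.988, -0.0]
force: [0.5, 1.1, 0.7]
finger_gap: -0.2
finger_force: 1.0
```

Call:
jog_arm --commands '[[[0, 0, 0.03, 0, 0, 0, 0], [0, 0, 0.03, 0, 0, 0, 0]]]'

```text
clock: 11.67
position: [553.9, 355.8, 92.9]
ee_rot: [0.0, -0.157, 0.988, -0.0]
force: [-0.5, 0.2, 3.2]
finger_gap: 0.1
finger_force: 1.7
```

Call:
jog_arm --commands '[[[0, 0, 0.03, 0, 0, 0, 0], [0, 0, 0.03, 0, 0, 0, 0]]]'

```text
clock: 11.83
position: [554.0, 355.6, 90.6]
ee_rot: [0.0, -0.157, 0.988, -0.0]
force: [0.3, 0.1, 4.9]
finger_gap: -0.1
finger_force: 2.2
```

Call:
jog_arm --commands '[[[0, 0, 0.03, 0, 0, 0, 0], [0, 0, 0.03, 0, 0, 0, 0]]]'

```text
clock: 12.0
position: [554.2, 355.4, 88.3]
ee_rot: [0.0, -0.157, 0.988, -0.0]
force: [-1.8, -0.4, 4.7]
finger_gap: 0.1
finger_force: 2.6
```

Call:
jog_arm --commands '[[[0, 0, 0.03, 0, 0, 0, 0], [0, 0, 0.03, 0, 0, 0, 0]]]'

```text
clock: 12.17
position: [554.5, 355.4, 86.3]
ee_rot: [0.0, -0.156, 0.988, -0.0]
force: [-1.2, -1.6, 7.4]
finger_gap: -0.0
finger_force: 3.0
```

Call:
jog_arm --commands '[[[0, 0, 0.03, 0, 0, 0, 0], [0, 0, 0.03, 0, 0, 0, 0]]]'

```text
clock: 12.33
position: [554.7, 355.4, 84.1]
ee_rot: [0.001, -0.156, 0.988, -0.0]
force: [-1.4, -1.3, 7.6]
finger_gap: 0.4
finger_force: 3.2
```

Call:
jog_arm --commands '[[[0, 0, 0.025, 0, 0, 0, 0], [0, 0, 0.025, 0, 0, 0, 0]]]'

```text
clock: 12.5
position: [554.9, 355.6, 82.4]
ee_rot: [0.001, -0.156, 0.988, -0.0]
force: [0.1, -1.4, 8.3]
finger_gap: 0.1
finger_force: 3.4
```

Call:
jog_arm --commands '[[[0, 0, 0.025, 0, 0, 0, 0], [0, 0, 0.025, 0, 0, 0, 0]]]'

```text
clock: 12.67
position: [555.1, 355.5, 80.5]
ee_rot: [0.001, -0.156, 0.988, -0.0]
force: [-0.4, -2.3, 8.0]
finger_gap: 0.1
finger_force: 3.5
```

Call:
jog_arm --commands '[[[0, 0, 0.02, 0, 0, 0, 0], [0, 0, 0.02, 0, 0, 0, 0]]]'

```text
clock: 12.83
position: [555.2, 355.7, 79.1]
ee_rot: [0.001, -0.156, 0.988, -0.0]
force: [0.0, -1.6, 8.6]
finger_gap: -0.2
finger_force: 3.6
```

Call:
jog_arm --commands '[[[0, 0, 0.025, 0, 0, 0, 0], [0, 0, 0.025, 0, 0, 0, 0]]]'

```text
clock: 13.0
position: [555.4, 355.8, 77.1]
ee_rot: [0.001, -0.156, 0.988, 0.0]
force: [0.6, -1.7, 8.8]
finger_gap: 0.0
finger_force: 3.5
```

Call:
jog_arm --commands '[[[0, 0, 0.02, 0, 0, 0, 0], [0, 0, 0.02, 0, 0, 0, 0]]]'

```text
clock: 13.17
position: [555.4, 355.9, 75.6]
ee_rot: [0.002, -0.156, 0.988, 0.0]
force: [-0.1, -1.1, 8.8]
finger_gap: -0.1
finger_force: 3.6
```

Call:
jog_arm --commands '[[[0, 0, 0.02, 0, 0, 0, 0], [0, 0, 0.02, 0, 0, 0, 0]]]'

```text
clock: 13.33
position: [555.5, 355.9, 74.1]
ee_rot: [0.002, -0.156, 0.988, 0.0]
force: [1.5, -1.3, 8.0]
finger_gap: 0.0
finger_force: 3.4
```

```bash
python3 - <<'E'
from h import *
st(); save('top','t8'); save('scene','s8'); save('wrist','w8')
# motion in cup/chute area between s7 and s8
a,b=[cv2.imread('pics/%s.png'%f).astype(int) for f in('s7','s8')]
d=np.abs(a-b).sum(2)
for n,q in [('cup',(-85,0,50)),('chute',(-45,0,80)),('deck',(-10,0,95)),('pad',(30,122,98)),('jar',(52,166,40))]:
    u,v=proj('s8',[toworld(q)])[0].astype(int); print(n,(u,v),'maxdiff',d[v-6:v+7,u-6:u+7].max(), 'mean',d[v-6:v+7,u-6:u+7].mean().round(1))
E
```

```text
t 13.33 disp [ 32.6 124.   74.1] w [555.5 355.9  74.1] yawerr 0.04 z [ 0.003  0.001 -1.   ] F [ 1.5 -1.3  8. ] gap 0.0 ff 3.4 j [-0.77  0.48  0.21  1.62 -0.11  1.05  1.35]
cup (np.int64(257), np.int64(213)) maxdiff 63 mean 10.4
chute (np.int64(266), np.int64(197)) maxdiff 199 mean 26.0
deck (np.int64(273), np.int64(187)) maxdiff 239 mean 66.0
pad (np.int64(249), np.int64(165)) maxdiff 437 mean 123.3
jar (np.int64(242), np.int64(171)) maxdiff 406 mean 56.6
```

Call:
jog_arm --commands '[[[0, 0, 0.02, 0, 0, 0, 0], [0, 0, 0.02, 0, 0, 0, 0]]]'

```text
clock: 13.65
position: [555.5, 356.1, 72.5]
ee_rot: [0.002, -0.157, 0.988, 0.0]
force: [-0.5, -1.9, 9.5]
finger_gap: -0.1
finger_force: 3.5
```

Call:
jog_arm --commands '[[[0, 0, 0.02, 0, 0, 0, 0], [0, 0, 0.02, 0, 0, 0, 0]]]'

```text
clock: 13.82
position: [555.6, 356.1, 71.0]
ee_rot: [0.002, -0.157, 0.988, 0.0]
force: [-0.8, -0.7, 8.9]
finger_gap: 0.3
finger_force: 3.4
```

Call:
jog_arm --commands '[[[0, 0, 0.02, 0, 0, 0, 0], [0, 0, 0.02, 0, 0, 0, 0]]]'

```text
clock: 13.98
position: [555.7, 356.1, 69.8]
ee_rot: [0.002, -0.156, 0.988, 0.0]
force: [-1.0, -1.4, 10.5]
finger_gap: -0.2
finger_force: 4.2
```

Call:
jog_arm --commands '[[[0, 0, 0.015, 0, 0, 0, 0], [0, 0, 0.015, 0, 0, 0, 0]]]'

```text
clock: 14.15
position: [555.9, 356.0, 69.3]
ee_rot: [0.002, -0.156, 0.988, 0.0]
force: [-1.6, -2.7, 13.0]
finger_gap: -0.1
finger_force: 5.3
```

Call:
jog_arm --commands '[[[0, 0, 0.01, 0, 0, 0, 0], [0, 0, 0.01, 0, 0, 0, 0]]]'

```text
clock: 14.32
position: [555.9, 355.9, 68.9]
ee_rot: [0.002, -0.156, 0.988, 0.0]
force: [-1.9, -3.3, 15.5]
finger_gap: -0.3
finger_force: 6.0
```

```bash
python3 - <<'E'
from h import *
st(); save('scene','s9'); save('wrist','w9')
a,b=[cv2.imread('pics/%s.png'%f).astype(int) for f in('s8','s9')]
d=np.abs(a-b).sum(2)
for n,q in [('cup',(-85,0,40)),('chute',(-45,0,80))]:
    u,v=proj('s8',[toworld(q)])[0].astype(int); print(n,(u,v),'maxdiff',d[v-6:v+7,u-6:u+7].max(), 'mean',d[v-6:v+7,u-6:u+7].mean().round(1))
E
```

```text
t 14.32 disp [ 33.  123.8  68.9] w [555.9 355.9  68.9] yawerr 0.02 z [ 0.004  0.001 -1.   ] F [-1.9 -3.3 15.5] gap -0.3 ff 6.0 j [-0.77  0.48  0.21  1.63 -0.11  1.04  1.35]
cup (np.int64(257), np.int64(215)) maxdiff 13 mean 1.9
chute (np.int64(266), np.int64(197)) maxdiff 192 mean 8.6
```

Call:
jog_arm --commands '[[[0, 0, -0.1, 0, 0, 0, 0], [0, 0, -0.3, 0, 0, 0, 0], [0, 0, -0.5, 0, 0, 0, 0], [0, 0, -0.71, 0, 0, 0, 0], [0, 0, -0.77, 0, 0, 0, 0], [0, 0, -0.77, 0, 0, 0, 0], [0, 0, -0.77, 0, 0, 0, 0], [0, 0, -0.77, 0, 0, 0, 0]]]'

```text
clock: 15.08
position: [553.0, 355.5, 125.5]
ee_rot: [-0.001, -0.157, 0.988, -0.001]
force: [-0.4, -0.6, -0.2]
finger_gap: -0.0
finger_force: 0.0
```

```bash
python3 - <<'E'
from h import *
st(); save('wrist','u1'); save('scene','su1'); save('top','tu1')
for f in('u1','su1','tu1'): print(f,proj(f,[toworld(q) for q in [(-85,0,0),(-85,0,50),(-85,0,9),(-45,0,78),(30,122,98)]]).round().tolist())
def d(f,g,q,r=8):
    a,b=[cv2.imread('pics/%s.png'%x).astype(int) for x in(f,g)]; u,v=proj(g,[toworld(q)])[0].round().astype(int)
    e=np.abs(a-b).sum(2)[v-r:v+r+1,u-r:u+r+1]; print(f,g,q,e.max(),e.mean().round(1))
d('s7','su1',(-85,0,40));d('s7','su1',(-45,0,78));d('s9','su1',(-45,0,78));d('s7','su1',(30,122,98));d('t6','tu1',(-85,0,40))
g=cv2.cvtColor(cv2.imread('pics/u1.png'),6); u,v=proj('u1',[toworld((-85,0,25))])[0].round().astype(int)
print(u,v); print(g[v-60:v+61:5,u-60:u+61:5])
E
```

```text
t 15.08 disp [ 30.1 124.4 125.5] w [553.  355.5 125.5] yawerr 0.07 z [-0.002 -0.002 -1.   ] F [-0.4 -0.6 -0.2] gap -0.0 ff 0.0 j [-0.78  0.42  0.22  1.59 -0.1   1.14  1.34]
u1 [[87.0, 42.0], [37.0, 28.0], [80.0, 40.0], [15.0, 110.0], [270.0, 272.0]]
su1 [[258.0, 226.0], [258.0, 213.0], [258.0, 224.0], [266.0, 198.0], [249.0, 165.0]]
tu1 [[239.0, 239.0], [237.0, 236.0], [239.0, 238.0], [231.0, 217.0], [166.0, 201.0]]
s7 su1 (-85, 0, 40) 102 11.6
s7 su1 (-45, 0, 78) 43 10.6
s9 su1 (-45, 0, 78) 157 12.2
s7 su1 (30, 122, 98) 354 51.6
t6 tu1 (-85, 0, 40) 226 137.8
65 36
[]
```

```bash
python3 - <<'E'
from h import *
np.set_printoptions(linewidth=250)
g=cv2.cvtColor(cv2.imread('pics/tu1.png'),6); print('top');print(g[222:254:2,222:256:2])
g=cv2.cvtColor(cv2.imread('pics/u1.png'),6); print('wrist cup');print(g[0:100:4,0:136:4])
E
```

```text
top
[[ 59  80 128 140 141 140 138 138 137 107  52  51  55  76  87 100 101]
 [ 64  61 123 135 143 139 142 138 139 131  99  93  96 101 100 102 102]
 [ 62  53 103 124 142 145 134 127 110 111 109 120 111 101 100 100 103]
 [ 68  54  80 130 123 118 103 109 111 109 102  95 114 115 104 101 103]
 [ 74  90 118 110  94  99 116 131 124 105  98  87  89 115 108 104 102]
 [140 148 124  86  82  94 106 107 103 102 109 109  90  95 120 126 107]
 [159 151  98  75  86 102 101 108 102 106 112 112 104  88 118 146 123]
 [160 146  89  72  97 102 104 103 101 101 107 109 109 100 118 147 137]
 [158 145  90  75 101 102  99  97  97  95  99 106 106 107 120 145 138]
 [159 152 104  77 102 104 100 101  99 106 100 100  97 113 116 149 145]
 [156 159 136  80  99 102 104  97  99 102 101  94 102 119 123 149 148]
 [158 158 155 109  93 103 102 101  94  96  95  99 114 119 139 148 144]
 [159 159 159 150 118 105 103 100 100 101 112 124 117 121 147 148 150]
 [161 158 160 160 153 140 128 120 121 127 129 120 123 143 147 149 151]
 [159 158 160 160 159 160 146 129 125 120 128 135 149 148 148 148 146]
 [158 158 160 160 159 158 160 1
[... 2826 characters left out ...]
142]
 [157 158 155 160 162 158 162 162 165 169 176 172  52  53  56 125 178 178 186  96  53  54  53  54  54  54  56  57 113 138 138 137 138 139]
 [157 159 155 160 161 160 162 164 167 170 166 147  51  51  50 172 158  67  52  54  58  65  73  84  95 106 116 120 121 134 137 138 138 148]
 [157 159 156 160 161 160 162 165 167 168 167 129  48  48  50 116 118 118 118 118 117 118 118 117 117 117 117 117 117 117 117 118 117 141]
 [157 158 157 161 162 162 162 167 168 169 166 110  46  48  51  35  35  34  34  34  36  36  36  35  35  36  36  35  36  36  38  42  63  63]
 [156 159 157 162 162 163 162 166 170 168 167  94  50  48  51  38  38  37  37  38  38  38  38  38  39  38  39  40  39  40  41  41  62  67]]
```

Call:
jog_arm --commands '[[[0, 0, 0.1, 0, 0, 0, 0], [0, 0, 0.2, 0, 0, 0, 0], [0, 0, 0.3, 0, 0, 0, 0], [0, 0, 0.36, 0, 0, 0, 0], [0, 0, 0.42, 0, 0, 0, 0], [0, 0, 0.48, 0, 0, 0, 0], [0, 0, 0.54, 0, 0, 0, 0], [0, 0, 0.6, 0, 0, 0, 0]]]'

```text
clock: 15.9
position: [554.7, 355.4, 80.2]
ee_rot: [0.001, -0.156, 0.988, -0.0]
force: [-1.0, -3.3, 8.8]
finger_gap: -0.1
finger_force: 3.7
```

Call:
jog_arm --commands '[[[0, 0, 0.03, 0, 0, 0, 0], [0, 0, 0.06, 0, 0, 0, 0], [0, 0, 0.09, 0, 0, 0, 0], [0, 0, 0.12, 0, 0, 0, 0], [0, 0, 0.13, 0, 0, 0, 0], [0, 0, 0.13, 0, 0, 0, 0]]]'

```text
clock: 16.4
position: [555.1, 355.9, 70.5]
ee_rot: [0.001, -0.156, 0.988, 0.0]
force: [0.1, -1.4, 9.2]
finger_gap: -0.0
finger_force: 3.7
```

Call:
jog_arm --commands '[[[0, 0, 0.02, 0, 0, 0, 0], [0, 0, 0.02, 0, 0, 0, 0]]]'

```text
clock: 16.57
position: [555.2, 356.1, 69.4]
ee_rot: [0.001, -0.157, 0.988, 0.0]
force: [-0.6, -1.5, 11.2]
finger_gap: -0.1
finger_force: 4.3
```

Call:
jog_arm --commands '[[[0, 0, 0.02, 0, 0, 0, 0], [0, 0, 0.02, 0, 0, 0, 0], [0, 0, 0.02, 0, 0, 0, 0]]]'

```text
clock: 16.82
position: [555.4, 355.9, 68.6]
ee_rot: [0.001, -0.156, 0.988, 0.0]
force: [-1.8, -1.7, 14.6]
finger_gap: 0.3
finger_force: 5.7
```

At the stop with 14.6 N. Releasing and checking the cup.

Call:
jog_arm --commands '[[[0, 0, -0.1, 0, 0, 0, 0], [0, 0, -0.3, 0, 0, 0, 0], [0, 0, -0.5, 0, 0, 0, 0], [0, 0, -0.71, 0, 0, 0, 0], [0, 0, -0.77, 0, 0, 0, 0], [0, 0, -0.77, 0, 0, 0, 0], [0, 0, -0.77, 0, 0, 0, 0], [0, 0, -0.77, 0, 0, 0, 0]]]'

```text
clock: 17.48
position: [552.9, 355.5, 125.5]
ee_rot: [-0.001, -0.157, 0.988, -0.001]
force: [0.2, -0.0, -0.7]
finger_gap: 0.3
finger_force: 0.0
```

```bash
python3 - <<'E'
from h import *
np.set_printoptions(linewidth=250)
st(); save('wrist','u2'); save('scene','su2'); save('top','tu2')
a,b=[cv2.cvtColor(cv2.imread('pics/%s.png'%x),6).astype(int) for x in('u1','u2')]
print(b[0:100:4,0:136:4]); 
for x,y in (('u1','u2'),('su1','su2'),('tu1','tu2')):
    A,B=[cv2.GaussianBlur(cv2.imread('pics/%s.png'%k),(3,3),0).astype(int) for k in(x,y)]; e=np.abs(A-B).sum(2)>60; n,l,s,c=cv2.connectedComponentsWithStats(e.astype(np.uint8)); print(y,[(*s[i][:5].tolist(),) for i in range(1,n) if s[i][4]>6][:12])
E
```

```text
t 17.48 disp [ 30.  124.4 125.5] w [552.9 355.5 125.5] yawerr 0.07 z [-0.002 -0.002 -1.   ] F [ 0.2 -0.  -0.7] gap 0.3 ff 0.0 j [-0.78  0.42  0.22  1.59 -0.1   1.15  1.34]
[[ 48  48  48  47  47  46  46  48  48  48  47  49  48  50  50  74  78  77  79  79  79 115 182  77  79  87  95 191 194 194 195 195 196 196]
 [ 48  49  46  46  48  49  48  49  48  48  49  49  50  53  81  80  81  81  82  81  81  81 175 112  77  79  86  91 172 196 195 196 196 197]
 [ 48  46  46  46  49  47  48  50  49  50  50  50  48  62  79  78  79  80  80  80  79  79 119 186  71  72  78  83  88 185 196 196 197 197]
 [ 45  47  49  49  48  48  50  51  52  49  50  50  50  56  86  84  83  83  82  82  82  72  45 181  80  69  70  78  82  85 185 198 198 197]
 [ 48  49  49  49  49  50  51  52  48  49  50  50  50  50  77  89 102  99  90  84  70  61  52 172 117  66  65  70  76  79  83 195 198 198]
 [ 50  49  49  49  50  50  51  49  50  50  50  50  51  52  89  86  91  89  86  80  69  61  53 137 169  61  61  65  69  73  78 112 198 198]
 [ 50  50  49  50  51  52  49  50  51  50  51  52  49  62 120  82  83  87  82  74  72  63  54 
[... 1972 characters left out ...]
7 137 137 137 140]
 [156 159 156 160 162 160 162 164 166 169 166 152  51  49  52 172 159  68  50  52  57  64  73  82  95  97 116 119 121 133 138 139 138 147]
 [158 159 157 161 162 160 162 165 167 169 166 135  49  48  51 116 118 118 117 118 118 117 118 117 116 117 117 117 117 117 117 117 117 176]
 [157 159 157 161 162 161 162 166 168 170 166 115  46  49  50  36  34  34  34  35  35  34  35  36  34  35  36  36  35  37  37  41  64  64]
 [156 159 159 161 162 162 162 168 168 169 167 104  50  49  51  38  38  39  37  38  39  39  39  38  39  39  39  39  39  40  40  39  62  68]]
u2 [(53, 0, 16, 15, 103), (55, 0, 39, 33, 712), (79, 38, 15, 13, 72), (65, 47, 7, 3, 11), (78, 52, 13, 8, 53)]
su2 []
tu2 []
```

A second disc has appeared in the cup next to the first, and nothing else changed in the scene or top views. Third stroke.

Call:
jog_arm --commands '[[[0, 0, 0.1, 0, 0, 0, 0], [0, 0, 0.2, 0, 0, 0, 0], [0, 0, 0.3, 0, 0, 0, 0], [0, 0, 0.36, 0, 0, 0, 0], [0, 0, 0.42, 0, 0, 0, 0], [0, 0, 0.48, 0, 0, 0, 0], [0, 0, 0.54, 0, 0, 0, 0], [0, 0, 0.6, 0, 0, 0, 0]]]'

```text
clock: 18.3
position: [554.7, 355.4, 80.1]
ee_rot: [0.001, -0.156, 0.988, -0.0]
force: [-0.7, -1.8, 8.2]
finger_gap: -0.1
finger_force: 3.5
```

Call:
jog_arm --commands '[[[0, 0, 0.03, 0, 0, 0, 0], [0, 0, 0.06, 0, 0, 0, 0], [0, 0, 0.09, 0, 0, 0, 0], [0, 0, 0.12, 0, 0, 0, 0], [0, 0, 0.13, 0, 0, 0, 0], [0, 0, 0.13, 0, 0, 0, 0]]]'

```text
clock: 18.8
position: [555.0, 355.9, 70.4]
ee_rot: [0.001, -0.156, 0.988, 0.0]
force: [-1.1, -0.6, 9.1]
finger_gap: -0.1
finger_force: 3.6
```

Call:
jog_arm --commands '[[[0, 0, 0.02, 0, 0, 0, 0], [0, 0, 0.02, 0, 0, 0, 0]]]'

```text
clock: 18.97
position: [555.2, 356.0, 69.4]
ee_rot: [0.001, -0.156, 0.988, 0.0]
force: [-0.6, -1.3, 10.8]
finger_gap: -0.2
finger_force: 4.5
```

Call:
jog_arm --commands '[[[0, 0, 0.02, 0, 0, 0, 0], [0, 0, 0.02, 0, 0, 0, 0], [0, 0, 0.02, 0, 0, 0, 0]]]'

```text
clock: 19.22
position: [555.4, 356.1, 68.6]
ee_rot: [0.001, -0.156, 0.988, 0.0]
force: [-1.4, -2.8, 14.7]
finger_gap: -0.4
finger_force: 5.8
```

Call:
jog_arm --commands '[[[0, 0, -0.1, 0, 0, 0, 0], [0, 0, -0.3, 0, 0, 0, 0], [0, 0, -0.5, 0, 0, 0, 0], [0, 0, -0.71, 0, 0, 0, 0], [0, 0, -0.77, 0, 0, 0, 0], [0, 0, -0.77, 0, 0, 0, 0], [0, 0, -0.77, 0, 0, 0, 0], [0, 0, -0.77, 0, 0, 0, 0]]]'

```text
clock: 19.88
position: [552.9, 355.5, 125.5]
ee_rot: [-0.001, -0.157, 0.988, -0.001]
force: [-0.2, -0.3, -1.1]
finger_gap: -0.1
finger_force: 0.0
```

```bash
python3 - <<'E'
from h import *
np.set_printoptions(linewidth=250)
st(); save('wrist','u3'); save('scene','su3'); save('top','tu3')
b=cv2.cvtColor(cv2.imread('pics/u3.png'),6)
print(b[0:84:4,40:112:4]); 
for x,y in (('u2','u3'),('su2','su3'),('tu2','tu3')):
    A,B=[cv2.GaussianBlur(cv2.imread('pics/%s.png'%k),(3,3),0).astype(int) for k in(x,y)]; e=np.abs(A-B).sum(2)>60; n,l,s,c=cv2.connectedComponentsWithStats(e.astype(np.uint8)); print(y,[(*s[i][:5].tolist(),) for i in range(1,n) if s[i][4]>6][:12])
E
```

```text
t 19.88 disp [ 30.  124.4 125.5] w [552.9 355.5 125.5] yawerr 0.06 z [-0.002 -0.002 -1.   ] F [-0.2 -0.3 -1.1] gap -0.1 ff 0.0 j [-0.78  0.42  0.22  1.59 -0.1   1.15  1.34]
[[ 79  80  80  79  79  80  81  81  82  68  69 116 182  77  78  86  95 191]
 [ 81  81  83  81  82  83  83  83  78  50  45  84 176 112  76  79  86  91]
 [105 156 160 159 147 143 157  69  59  51  47  81 118 185  70  72  79  84]
 [ 52  84  97 106  93  87  77  70  60  52  49  72  45 180  81  68  71  78]
 [ 51  70  84  88  89  83  80  74  61  55  49  63  53 172 125  66  65  70]
 [ 50  51  80  81  85  79  76  73  66  55  68  63  55 137 169  62  62  65]
 [ 50  52  50  71  82  79  72  71  83  77  72  65  56 107 183  58  59  61]
 [ 52  51  52  91 123 124  81  81  80  77  72  81  80  62 185  55  57  58]
 [ 52  52  51 113 123 122 108 109 110 109 109 108 109  53 185  58  54  53]
 [ 53  53  51  95 122 118 109 110 111 111 111 110 112  89 188  54  52  52]
 [ 54  54  53  78 122 119 107 107 106 106 109 110 111 103 189  55  51  52]
 [ 55  54  53  62 109 120 107 106 107 109 109 109 110 106 189  54  53  53]
 [ 57  57  54  50 110 120 107 107 109 111 109 109 107 117 185  54  53  55]
 [ 58  51  52  49  96 111 127 114 114 114 111 108  97 179 152  54  53  55]
 [ 96  93  52  52  55 110 126 129 108 115 112 102  60 185  60  53  55  56]
 [134 175  55  54  52  88 127 131 131 121 115  97 174 170  52  56  55  55]
 [156 174  53  55  68  55 116 121 119 117 117 126 190  70  56  56  54  56]
 [175 174  53  53  55  87  78 107 120 119 124 192 167  55  55  55  56  54]
 [174 173  54  54  56 103 115 111  92 121 195 169  55  54  54  54  54  55]
 [175 173  48  55  56 119 123 122 169 195 169  54  54  53  53  52  52  55]
 [176 171  51  53  57 125 168 179 190 109  53  54  54  53  54  55  54  57]]
u3 [(39, 0, 27, 24, 331), (65, 0, 19, 22, 191), (54, 20, 5, 6, 18), (72, 71, 5, 5, 14)]
su3 []
tu3 []
```

A third disc now lies on the second, and the cup and bystanders have not moved. I'll back the arm off clear and hand the job in.

Call:
jog_arm --commands '[[[0, 0, -0.3, 0, 0, 0, 0], [0, 0, -0.6, 0, 0, 0, 0], [0, 0, -0.9, 0, 0, 0, 0], [0, 0, -0.9, 0, 0, 0, 0], [0, 0, -0.9, 0, 0, 0, 0], [0, 0, -0.9, 0, 0, 0, 0]]]'

```text
clock: 20.53
position: [553.3, 356.0, 198.3]
ee_rot: [-0.001, -0.157, 0.988, -0.0]
force: [0.1, 0.5, -0.5]
finger_gap: -0.2
finger_force: 0.0
```

```bash
python3 -c "
from h import *
st(); print(finish_job())"
```

```text
t 20.53 disp [ 30.6 124.7 198.3] w [553.3 356.  198.3] yawerr 0.08 z [-0.001 -0.001 -1.   ] F [ 0.1  0.5 -0.5] gap -0.2 ff 0.0 j [-0.79  0.37  0.22  1.51 -0.08  1.27  1.33]
the job is handed in; nothing more can be done
None
```

The cup stands under the chute with three spacers in it by the wrist-camera pixel data, after three full lever strokes peaking at about 15 N, and the job was handed in at 20.5 s; I did not check the three left in the magazine directly.

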